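# Lock the bayonet ring on the spring tube's nest

## Robot

A 7-joint arm with a two-finger parallel gripper is mounted at the origin on the work surface. World frame = base frame: x ahead of the robot, y to its left, z up, the work surface at z = 0. Lengths are in m, angles in rad, forces in N, time in s.
With the tool pointing down it reaches from about 0.425 to 0.875 m from the base axis. Payload 4.7 kg.
Tool frame: the origin (TCP) lies at the very end of the fingers, on their centre line; the grasp point (between the pads) lies 19 mm behind it; z points along the fingers, y is the line along which they close (so a half turn about z gives the same grasp; the last joint's range is limited). The gripper opens to 87 mm and grips with 3 to 60 N. Pads are 19 mm wide; open, the fingers measure 117 mm over their backs; the gripper's body (75 mm by 190 mm) begins 51 mm behind the grasp point.
Start: joints at [1.171, 0.321, -0.07, 1.45, 0.023, 1.371, -0.057], TCP at [0.261, -0.595, 0.223] pointing down, gripper open.
Joint ranges: [-2.86, 2.86], [-0.3, 2.09], [-1.38, 1.24], [0.06, 2.45], [-1.56, 4.7], [0.09, 2.05], [-2.69, 2.69]. Speed limits (rad/s): [2.57, 2.57, 3.14, 3.14, 3.14, 3.14, 3.14].

## Interface

Orientations are given as a rotation vector (axis times angle).
In Python, from bench import ctrl gives the robot as it stands.
- The arm moves only by the shell command python3 -m jog 'ROWS' [FORCE]. ROWS is JSON, a list that holds one entry, the list of rows, each a list of 7 numbers: the shift along the tool's x, y, z in mm, then the turn, a rotation vector about the tool's x, y, z in degrees, then the finger opening in mm, from 0 to 87. A call has 1 to 10 rows; each row is the pose to reach, as a shift and turn from the pose commanded when the call began, along the tool's axes at that moment; what a row does not reach only later rows make up. A row lasts 1/10 s, in which the tool goes at most 50 mm and 8.59 degrees, less where a joint would pass 70% of its speed; a pose out of reach is approached as far as the arm can. A call with a gripper value outside its range is refused whole. The fingers move at their own pace and stop on an object; FORCE is the grip in N (left out, the last holds). Time passes only in rows, so rows that repeat a pose let the fingers close. It gives the time, the measured TCP pose, the force, the opening and the grip force at its end, in the units of the state.
- ctrl.get_state(): the state, without advancing time (a new reading comes with each control period).
- ctrl.get_image(name): name is "scene" or "top"; returns a dict with "image" (480x640x3 uint8, red, green, blue), "depth" (480x640 float32, m along the optical axis (not along the pixel's ray), 0 where there is no reading), "fov_y" (degrees; the focal length in pixels is half the picture's height over the tangent of half this angle, whatever the lens; pixels are square), "cx", "cy" (the principal point, pixels), "k1" (the pictures are not rectified: a ray, as slopes to the right and down, at radius r is drawn at 1 + k1 r^2 times it, then the intrinsics apply), "rvec" (rotation vector, rad) and "tvec" (3), from world to camera coordinates, as OpenCV has them. Camera axes: x right, y down, z forward; pixel columns grow to the right and rows downward; lengths in m; the calibration is good to about 2 mm. A picture is of the moment at which its call begins.
- ctrl.close_job(): hands the job in; it is judged then, once.
The state is a dict: "time": time; "joint_positions": joint angles; "qd": joint speeds; "joint_torque": joint torques, N m; "position": TCP position; "tool_rot": TCP orientation; "ft_force": force on the tool from outside, world axes, zero at the start; "torque": the same for the moment, N m; "grip_width": opening from 0.0 (shut) to 1.0 (fully open); "grip_force": force on a finger pad.
Only numpy, scipy, OpenCV 4.12 (cv2) and the standard library are available. Lean on these libraries where they do the work, as an engineer would, in place of code of your own. Each camera call takes 0.05 s, during which the arm holds its last target. There are 200 camera calls.

## Task

Two assembly nests on the table each hold a pencil part upright in an open bayonet ring. On the nest that holds the slim silver spring housing tube, twist the ring a quarter turn clockwise, seen from above, until it clicks locked with its ears over the two small steel lugs on the base, and let go. Leave the ring around the fat lime green pencil barrel open.

Things in the scene. Friction and masses are not known exactly. Their poses are not given: they have to be found in the camera images.
- tube_grip (a point): Centre of the black ring round the slim silver tube (12 mm), on the turning axis, 58 mm above the table. Ring: 44 mm wide, 24 high (12 up, 12 down), two flat ribbed grip faces 44 mm apart, 26 mm long, at x = +-22 mm; two ears 14 mm wide along y, 80 mm tip to tip. x, y level, turn with the ring; z up. Tube ends 32 mm above this point. Fixed wooden base 96 mm wide, 14 mm high; steel lugs on it to 22 mm.
- tube_ring (a joint): Angle of that captive ring in rad: 0 open (at the start), grows as it turns clockwise seen from above, 1.571 locked at its stop, ears over the lugs. An over-centre spring (at most 0.15 N m) pushes it back to 0 below about 1.0; past about 1.1 it snaps on by itself to 1.571 and stays.
- barrel_grip (a point): Centre of an identical ring on an identical nest, axes and sizes as the other; in it stands the fat lime green barrel (21 mm in diameter), its top 32 mm above this point. To be left alone.
- barrel_ring (a joint): Angle of the ring round the barrel in rad, same sense and spring: 0 open, 1.571 locked. It must stay open.

How it is judged:
At the end, for the whole second after the job is handed in: The ring around the slim tube is locked (within about 10 degrees of its stop) and still; the ring around the barrel is open (within 10 degrees) (value of joint tube_ring above 1.39 rad and value of joint barrel_ring below 0.18 rad and velocity of joint tube_ring below 0.1 rad/s); the robot touches nothing.
It fails at once if the barrel's ring is turned more than about 17 degrees (value of joint barrel_ring above 0.3 rad).
It also fails if it takes over 29 s, if anything falls off the work surface, if the arm or the gripper's body presses on something with over 40 N, if the wrist force passes 120 N, or if a joint passes its speed limit or range.

## Working session

There is one attempt and no reset: what is moved stays moved. The work goes in short steps, Python scripts to look and compute and a shell command to move; the robot and the scene stay as the last step left them, time stands still between calls to the robot, and variables do not carry over. Pictures are saved under pics/ and viewed, at most 10 in all, crops included, and the job is handed in when it is done.

```bash
mkdir -p pics; python3 - <<'E'
from bench import ctrl
import cv2,numpy as np
s=ctrl.get_state();print({k:np.round(v,3) for k,v in s.items()})
for n in("top","scene"):
    d=ctrl.get_image(n);cv2.imwrite(f"pics/{n}0.png",d["image"][:,:,::-1]);np.savez(f"pics/{n}0.npz",**d)
    print(n,{k:d[k] for k in d if k not in("image","depth")})
E
```

```text
{'time': np.float64(0.0), 'joint_positions': array([ 1.171,  0.322, -0.07 ,  1.452,  0.023,  1.371, -0.057]), 'qd': array([-0.   ,  0.001,  0.001, -0.001, -0.   ,  0.   , -0.   ]), 'joint_torque': array([-1.0000e-03, -4.9128e+01, -4.0500e-01, -3.1253e+01, -6.4000e-02,
        4.4000e-02,  0.0000e+00]), 'position': array([ 0.261, -0.595,  0.221]), 'tool_rot': array([-3.073e+00, -6.450e-01,  1.000e-03]), 'ft_force': array([-0.751, -0.485,  1.427]), 'torque': array([ 0.012,  0.016, -0.007]), 'grip_force': np.float64(0.0), 'grip_width': np.float64(1.001)}
top {'fov_y': 56.68405307599153, 'cx': 317.7021794375189, 'cy': 239.4733485644184, 'k1': -0.11056569443102159, 'rvec': array([ 2.13037918, -2.19385717,  0.04606445]), 'tvec': array([0.03473787, 0.55142266, 0.82232544])}
scene {'fov_y': 43.217142436190215, 'cx': 309.1188913908354, 'cy': 235.75165974441788, 'k1': -0.005185935788118926, 'rvec': array([ 1.37798461,  2.44818617, -0.66448981]), 'tvec': array([ 0.29447244, -0.35722459,  1.35074395])}
```

View pics/top0.png

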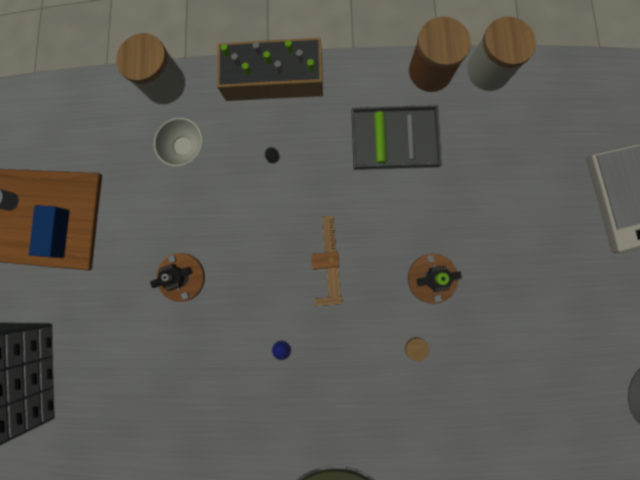

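View pics/scene0.png

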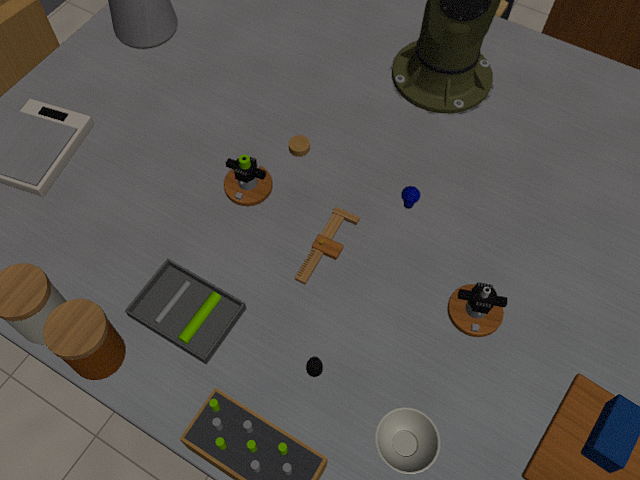

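The tube nest is at top (171,278) / scene (485,300), and the barrel nest at top (435,278) / scene (247,178). Next I'll measure the tube ring.

```bash
cat > h.py <<'E'
import numpy as np,cv2
from scipy.spatial.transform import Rotation as R
def K(d):
    f=240/np.tan(np.radians(d["fov_y"])/2); return np.array([[f,0,d["cx"]],[0,f,d["cy"]],[0,0,1]]),np.array([d["k1"],0,0,0.])
def cloud(d,u0,v0,w):
    k,D=K(d);v,u=np.mgrid[v0-w:v0+w,u0-w:u0+w];z=d["depth"][v,u].ravel()
    p=cv2.undistortPoints(np.stack([u,v],-1).reshape(-1,1,2).astype(float),k,D)[:,0]
    c=np.c_[p*z[:,None],z]; Rm=cv2.Rodrigues(d["rvec"])[0]
    return ((c-d["tvec"])@Rm)[z>0], d["image"][v,u].reshape(-1,3)[z>0].astype(int)
E
python3 - <<'E'
from h import *
for n,u,v in(("top",173,278),("scene",481,303),("top",437,278)):
    d=dict(np.load(f"pics/{n}0.npz"));P,c=cloud(d,u,v,38)
    br=(c[:,0]-c[:,2]>40)&(P[:,2]>.005)&(P[:,2]<.03)
    (a,b),r=cv2.minEnclosingCircle(P[br][:,:2].astype(np.float32))
    m=(c.max(1)<75)&(P[:,2]>.048)&(P[:,2]<.085)
    q=P[m];ctr=q.mean(0);r2=np.hypot(*(q-ctr)[:,:2].T);q=q[r2<.05]
    rc=cv2.minAreaRect(q[:,:2].astype(np.float32)*1000)
    w,V=np.linalg.eigh(np.cov(q[:,:2].T));e=V[:,1]
    t=P[(P[:,2]>.082)&(P[:,2]<.11)]
    print(n,"base",a,b,r,br.sum(),"ring mean",q.mean(0),len(q),"rect",rc,"ear dir deg",np.degrees(np.arctan2(e[1],e[0])),"tube",t.mean(0),len(t))
    l=P[(c.min(1)>110)&(P[:,2]>.015)&(P[:,2]<.03)&(np.hypot(P[:,0]-a,P[:,1]-b)<.05)];print("lugs",len(l),l.mean(0) if len(l) else'', np.percentile(q[:,2],[5,50,95]))
d=dict(np.load("pics/top0.npz"));i=d["image"][230:325,120:225,::-1];j=d["image"][230:325,385:490,::-1]
o=cv2.resize(np.hstack([i,j]),None,fx=3.8,fy=3.8,interpolation=2);cv2.imwrite("pics/crop.png",np.clip(o*1.8,0,255))
E
```

```text
top base 0.4882286787033081 0.2915651202201843 0.04711243882775307 921 ring mean [0.48782168 0.28800221 0.06718077] 630 rect ((487.8376770019531, 292.0433349609375), (42.872127532958984, 79.70775604248047), 18.90550422668457) ear dir deg 108.16879829099018 tube [0.4887903  0.29063157 0.08828289] 38
lugs 0  [0.05560076 0.06874319 0.0722719 ]
scene base 0.4876488149166107 0.29081037640571594 0.04828803613781929 1207 ring mean [0.49210884 0.29057727 0.06600488] 813 rect ((487.34136962890625, 290.4566650390625), (46.360374450683594, 78.14657592773438), 20.441640853881836) ear dir deg 108.96778041664713 tube [0.48806876 0.29131596 0.0882562 ] 52
lugs 0  [0.05363203 0.0680092  0.07231474]
top base 0.47324031591415405 -0.19802618026733398 0.046756312251091 1005 ring mean [ 0.47223294 -0.19487689  0.06757761] 555 rect ((472.64886474609375, -198.65414428710938), (42.79655838012695, 78.40428161621094), 8.882177352905273) ear dir deg 98.30800160826291 tube [ 0.47182023 -0.19789553  0.08953409] 123
lugs 0  [0.05863101 0.06885352 0.0721954 ][ WARN:0@0.169] global loadsave.cpp:1063 imwrite_ Unsupported depth image for selected encoder is fallbacked to CV_8U.
```

View pics/crop.png

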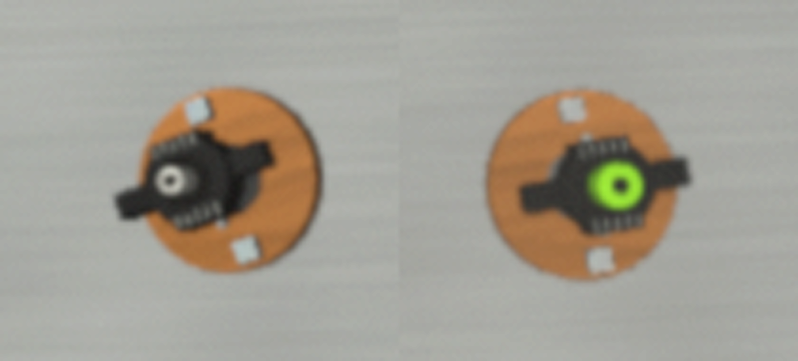

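The crop confirms the left nest holds the silver tube. Its centre is about (0.488, 0.291), its ears lie at 109° and the grip faces at 19°. Next I'll compute the relative moves, going by a waypoint to stay in reach.

```bash
cat > rel.py <<'E'
from h import *
import sys
from bench import ctrl
def down(yaw): # tool z down, tool y at yaw
    a=np.radians(yaw);y=np.array([np.cos(a),np.sin(a),0]);z=np.array([0,0,-1.]);return R.from_matrix(np.c_[np.cross(y,z),y,z])
def rel(p0,r0,p,yaw):
    return np.round(np.r_[r0.inv().apply(np.array(p)-p0)*1000,(r0.inv()*down(yaw)).as_rotvec(degrees=True)],1)
s=ctrl.get_state()
if __name__=="__main__":
    p,r=s["position"],R.from_rotvec(s["tool_rot"])
    y=r.as_matrix()[:,1];print("t",s["time"],"p",p.round(4),"yaw y",np.degrees(np.arctan2(y[1],y[0])),"q",s["joint_positions"].round(2),"F",s["ft_force"].round(1),s["torque"].round(2),s["grip_width"],s["grip_force"])
    for a in sys.argv[1:]:
        t=eval(a);print(t,rel(p,r,t[:3],t[3]).tolist())
E
python3 rel.py "(.55,-.18,.22,-20)"
```

```text
t 0.1 p [ 0.2611 -0.5947  0.2216] yaw y -66.28925533789055 q [ 1.17  0.32 -0.07  1.45  0.02  1.37 -0.06] F [-0.2  0.1 -0.9] [ 0.05 -0.   -0.04] 1.0007857875202157 0.0
(0.55, -0.18, 0.22, -20) [431.3, -263.6, 2.0, -0.1, -0.0, -46.3]
```

```bash
python3 -m jog '[[[20,-12,0,0,0,-3,87],[60,-37,0,0,0,-7,87],[100,-61,0,0,0,-11,87],[140,-86,0,0,0,-16,87],[180,-110,0,0,0,-20,87],[220,-135,0,0,0,-25,87],[260,-159,0,0,0,-29,87],[300,-184,0,0,0,-33,87],[340,-208,0,0,0,-38,87],[370,-226,0,0,0,-41,87]]]' 40; python3 rel.py "(.488,.291,.2,19)"
```

```text
time: 1.1
position: [0.5106, -0.2359, 0.2224]
tool_rot: [-2.648, -1.689, -0.001]
ft_force: [-0.1, 0.8, 0.0]
grip_width: 1.002
grip_force: 0.0
t 1.1 p [ 0.5106 -0.2359  0.2224] yaw y -24.952572304040892 q [ 0.77  0.16 -0.42  1.66  0.07  1.34 -0.1 ] F [-0.1  0.8  0. ] [-0.06 -0.03 -0.02] 1.0019161071313745 0.0
(0.488, 0.291, 0.2, 19) [468.2, -242.8, 22.9, 0.0, -0.1, -44.0]
```

```bash
python3 -m jog '[[[35,-18,2,0,0,-3,87],[75,-39,3,0,0,-7,87],[115,-60,5,0,0,-11,87],[155,-80,7,0,0,-15,87],[195,-101,9,0,0,-18,87],[235,-122,11,0,0,-22,87],[275,-143,13,0,0,-26,87],[315,-163,15,0,0,-30,87],[355,-184,17,0,0,-34,87],[390,-202,19,0,0,-37,87]]]'; python3 rel.py "(.488,.291,.13,19)"
```

```text
time: 2.1
position: [0.4924, 0.2017, 0.2034]
tool_rot: [1.979, 2.44, -0.0]
ft_force: [0.6, 0.3, 0.6]
grip_width: 1.0
grip_force: 0.0
t 2.1 p [0.4924 0.2017 0.2034] yaw y 11.911856078703355 q [ 0.32  0.15 -0.82  1.75  0.11  1.3  -0.32] F [0.6 0.3 0.6] [-0.01 -0.12 -0.06] 0.9995030935897897 0.0
(0.488, 0.291, 0.13, 19) [88.2, 14.1, 73.4, 0.0, 0.0, -7.1]
```

```bash
python3 -m jog '[[[25,4,0,0,0,-3,87],[50,8,10,0,0,-5,87],[75,12,20,0,0,-7,87],[88,14,35,0,0,-7,87],[88,14,55,0,0,-7,87],[88,14,73,0,0,-7,87],[88,14,73,0,0,-7,87],[88,14,73,0,0,-7,87]]]'; python3 rel.py "(.488,.291,.041,19)"
python3 - <<'E'
from bench import ctrl
import cv2
d=ctrl.get_image("scene");i=d["image"][180:380,390:590,::-1];e=ctrl.get_image("top")["image"][200:400,70:270,::-1]
cv2.imwrite("pics/above.png",cv2.resize(cv2.hconcat([i.copy(),e.copy()]),None,fx=2,fy=2))
E
```

```text
time: 2.9
position: [0.4889, 0.2884, 0.1305]
tool_rot: [-1.83, -2.553, 0.001]
ft_force: [0.4, 0.4, -0.1]
grip_width: 1.004
grip_force: 0.0
t 2.9 p [0.4889 0.2884 0.1305] yaw y 18.70924546930615 q [ 0.15  0.32 -0.86  1.75  0.26  1.19 -0.45] F [ 0.4  0.4 -0.1] [ 0.03 -0.05  0.01] 1.0037496234327243 0.0
(0.488, 0.291, 0.041, 19) [2.8, 0.1, 89.5, -0.0, -0.0, -0.3]
```

View pics/above.png

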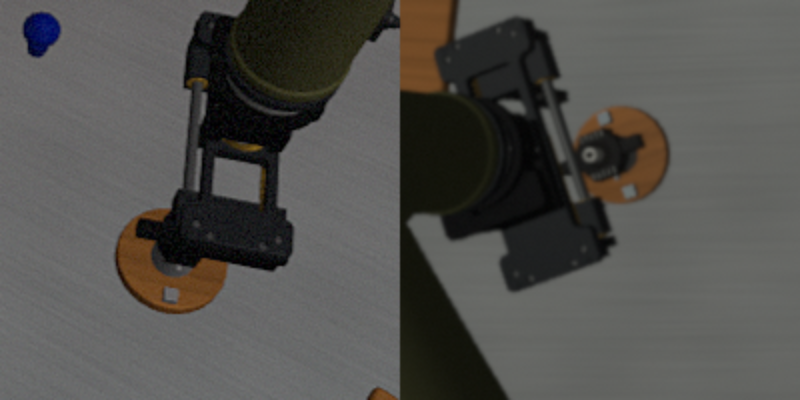

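Checking that the gripper appears where the measured TCP projects before going down.

```bash
python3 - <<'E'
from h import *
from bench import ctrl
s=ctrl.get_state();r=R.from_rotvec(s["tool_rot"])
P=s["position"]+r.apply([[0,0,0],[0,.0435,0],[0,-.0435,0],[0,.0585,-.0],[0,-.0585,0],[0,0,-.07]]);P=np.vstack([P,[.488,.291,.09],[.488,.291,.014]])
o=[]
for n,u,v in(("scene",390,180),("top",70,200)):
    d=ctrl.get_image(n);k,D=K(d);q=cv2.projectPoints(P,d["rvec"],d["tvec"],k,D)[0][:,0]
    i=cv2.resize(np.clip(d["image"][v:v+200,u:u+200,::-1]*2.0,0,255).astype(np.uint8),None,fx=2,fy=2)
    for j,x in enumerate(q):
        c=tuple(int(t) for t in (x-[u,v])*2);cv2.circle(i,c,3,(0,0,255),-1);cv2.putText(i,str(j),(c[0]+4,c[1]-4),0,.5,(0,255,255),1)
    o.append(i)
cv2.imwrite("pics/proj.png",cv2.hconcat(o))
E
```

```text
(no output)
```

View pics/proj.png

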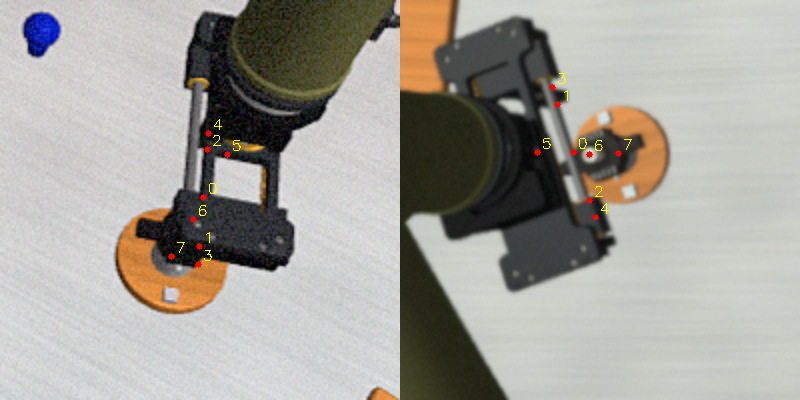

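The projected points fit roughly; I'll verify the fingertip location with depth.

```bash
python3 - <<'E'
from h import *
from bench import ctrl
s=ctrl.get_state();r=R.from_rotvec(s["tool_rot"])
for n,u,v in(("scene",490,280),("top",170,280)):
    d=ctrl.get_image(n);P,c=cloud(d,u,v,70);T=r.inv().apply(P-s["position"])*1000
    for lo,hi in((-4,3),(-12,-4),(-25,-12),(-45,-25),(-70,-45)):
      for sg in(1,-1):
        m=(T[:,2]>lo)&(T[:,2]<hi)&(T[:,1]*sg>0)&(np.abs(T[:,:2]).max(1)<110);q=T[m]
        if len(q)>3:print(n,lo,hi,sg,len(q),"x",np.percentile(q[:,0],[3,97]).round(1),"y",np.percentile(q[:,1],[3,97]).round(1))
E
```

```text
scene -12 -4 -1 5 x [-8.3 -6.1] y [-45.8 -44.2]
scene -25 -12 -1 18 x [-11.1  -8. ] y [-53.1 -44.7]
scene -45 -25 -1 6 x [-11.1  -9.4] y [-52.3 -45. ]
scene -70 -45 1 10 x [-32.1  28.1] y [83.7 85.7]
top -4 3 1 7 x [-11.3  -5.9] y [43.3 51.5]
top -12 -4 1 20 x [-11.    8.3] y [43.  51.6]
top -25 -12 1 21 x [-11.3   7.6] y [43.4 51.9]
top -45 -25 1 9 x [-11.1   1.2] y [43.3 51.6]
top -70 -45 1 42 x [-13.3  11. ] y [43.4 52. ]
```

Depth places the fingers as expected (y ±43–52 mm, x ±10 mm), so I'll descend.

```bash
python3 -m jog '[[[3,0,12,0,0,0,87],[3,0,25,0,0,0,87],[3,0,38,0,0,0,87],[3,0,51,0,0,0,87],[3,0,64,0,0,0,87],[3,0,77,0,0,0,87],[3,0,88,0,0,0,87],[3,0,88,0,0,0,87],[3,0,88,0,0,0,87]]]'; python3 rel.py "(.488,.291,.041,19)"
```

```text
time: 4.1
position: [0.4881, 0.2915, 0.0424]
tool_rot: [-1.83, -2.553, 0.0]
ft_force: [-0.2, -0.7, 1.2]
grip_width: 1.001
grip_force: 0.0
t 4.1 p [0.4881 0.2915 0.0424] yaw y 18.717129484527714 q [ 0.09  0.43 -0.81  1.83  0.36  1.04 -0.53] F [-0.2 -0.7  1.2] [-0.02 -0.07  0.02] 1.0013048558999014 0.0
(0.488, 0.291, 0.041, 19) [-0.4, -0.2, 1.4, -0.0, -0.0, -0.3]
```

```bash
python3 -m jog '[[[0,0,1,0,0,0,42],[0,0,1,0,0,0,42],[0,0,1,0,0,0,42],[0,0,1,0,0,0,40],[0,0,1,0,0,0,38],[0,0,1,0,0,0,36],[0,0,1,0,0,0,36],[0,0,1,0,0,0,36]]]' 40; python3 rel.py
```

```text
time: 4.9
position: [0.4879, 0.2912, 0.0415]
tool_rot: [1.831, 2.553, -0.001]
ft_force: [-1.1, -0.6, 1.4]
grip_width: 0.502
grip_force: 40.0
t 4.9 p [0.4879 0.2912 0.0415] yaw y 18.716247629094397 q [ 0.09  0.43 -0.81  1.83  0.36  1.04 -0.53] F [-1.1 -0.6  1.4] [-0.11  0.08  0.07] 0.5017941025788755 39.99944853305351
```

Gripped at 43.7 mm. Turning clockwise, which is positive about the tool z that points down.

```bash
python3 -m jog '[[[0,0,0,0,0,3,36],[0,0,0,0,0,8,36],[0,0,0,0,0,13,36],[0,0,0,0,0,18,36],[0,0,0,0,0,23,36],[0,0,0,0,0,28,36],[0,0,0,0,0,33,36],[0,0,0,0,0,38,36],[0,0,0,0,0,43,36],[0,0,0,0,0,45,36]]]'; python3 rel.py "(.488,.291,.041,-71)"
```

```text
time: 5.9
position: [0.4877, 0.2911, 0.0416]
tool_rot: [2.67, 1.655, -0.001]
ft_force: [-2.0, -0.3, 2.6]
grip_width: 0.504
grip_force: 40.0
t 5.9 p [0.4877 0.2911 0.0416] yaw y -26.415994488592553 q [-0.02  0.39 -0.66  1.83  0.28  1.02 -1.26] F [-2.  -0.3  2.6] [-0.32  0.23  0.08] 0.5041794985817376 39.99985039641615
(0.488, 0.291, 0.041, -71) [0.0, 0.3, 0.6, 0.0, 0.1, 44.6]
```

```bash
python3 -m jog '[[[0,0,0,0,0,3,36],[0,0,0,0,0,8,36],[0,0,0,0,0,13,36],[0,0,0,0,0,18,36],[0,0,0,0,0,23,36],[0,0,0,0,0,28,36],[0,0,0,0,0,33,36],[0,0,0,0,0,38,36],[0,0,0,0,0,42,36],[0,0,0,0,0,44,36]]]'; python3 rel.py "(.488,.291,.041,-71)"
```

```text
time: 6.9
position: [0.4876, 0.2912, 0.0416]
tool_rot: [3.095, 0.534, -0.001]
ft_force: [-1.2, 0.8, 2.6]
grip_width: 0.502
grip_force: 40.0
t 6.9 p [0.4876 0.2912 0.0416] yaw y -70.40530366589539 q [-0.13  0.36 -0.53  1.84  0.21  1.   -1.98] F [-1.2  0.8  2.6] [-0.41  0.37 -0.13] 0.502181841060972 39.99695903796237
(0.488, 0.291, 0.041, -71) [0.3, 0.3, 0.6, 0.0, 0.1, 0.6]
```

Turned 89°. Opening the fingers and lifting straight up.

```bash
python3 -m jog '[[[0,0,0,0,0,0,87],[0,0,0,0,0,0,87],[0,0,0,0,0,0,87],[0,0,0,0,0,0,87],[0,0,0,0,0,0,87],[0,0,0,0,0,0,87],[0,0,0,0,0,0,87]]]'
python3 -m jog '[[[0,0,-12,0,0,0,87],[0,0,-30,0,0,0,87],[0,0,-55,0,0,0,87],[0,0,-85,0,0,0,87],[0,0,-115,0,0,0,87],[0,0,-145,0,0,0,87],[0,0,-175,0,0,0,87],[0,0,-190,0,0,0,87]]]'; python3 rel.py "(.55,.05,.25,-71)"
```

```text
time: 7.6
position: [0.4881, 0.2913, 0.0415]
tool_rot: [3.095, 0.538, -0.0]
ft_force: [0.8, 0.7, -0.1]
grip_width: 0.981
grip_force: 0.0
time: 8.4
position: [0.489, 0.2923, 0.2354]
tool_rot: [-3.094, -0.538, -0.008]
ft_force: [0.8, -1.3, 0.8]
grip_width: 1.001
grip_force: 0.0
t 8.4 p [0.489  0.2923 0.2354] yaw y -70.2730940074501 q [-0.09  0.18 -0.56  1.63  0.1   1.36 -1.89] F [ 0.8 -1.3  0.8] [ 0.04  0.01 -0.01] 1.0006611976370927 0.0
(0.55, 0.05, 0.25, -71) [-24.3, 248.6, -14.8, -0.0, -0.3, 0.7]
```

Moving aside between the nests for a clear view.

```bash
python3 -m jog '[[[-2,20,-3,0,0,0,87],[-6,60,-6,0,0,0,87],[-10,100,-9,0,0,0,87],[-14,140,-12,0,0,0,87],[-18,180,-15,0,0,0,87],[-22,215,-15,0,0,0,87],[-24,235,-15,0,0,0,87],[-24,235,-15,0,0,0,87],[-24,235,-15,0,0,0,87]]]'
python3 - <<'E'
from h import *
from bench import ctrl
d=ctrl.get_image("top");e=ctrl.get_image("scene")
cv2.imwrite("pics/end.png",np.clip(cv2.resize(np.hstack([d["image"][180:380,70:270,::-1],e["image"][200:400,380:580,::-1]]),None,fx=2,fy=2)*1.6,0,255).astype(np.uint8))
for n,g,u,v in(("tube",d,173,278),("tube",e,481,303),("barrel",d,437,278),("barrel",e,247,178)):
    P,c=cloud(g,u,v,38);q=P[(c.max(1)<75)&(P[:,2]>.048)&(P[:,2]<.085)]
    C=(.488,.291) if n=="tube" else (.473,-.198)
    q=q[np.hypot(q[:,0]-C[0],q[:,1]-C[1])<.05]
    if len(q)>9: print(n,len(q),cv2.minAreaRect(q[:,:2].astype(np.float32)*1000))
E
python3 rel.py
```

```text
time: 9.3
position: [0.5444, 0.0626, 0.2463]
tool_rot: [-3.094, -0.537, 0.001]
ft_force: [-1.2, 1.2, 0.3]
grip_width: 0.999
grip_force: 0.0
tube 767 ((487.6245422363281, 290.6491394042969), (80.88243103027344, 44.25758743286133), 17.56844139099121)
barrel 495 ((472.74664306640625, -198.34674072265625), (42.1428108215332, 78.21652221679688), 9.974769592285156)
barrel 534 ((473.93804931640625, -197.77569580078125), (43.683837890625, 77.02519226074219), 27.40665626525879)
t 9.4 p [0.5442 0.064  0.2465] yaw y -70.13054630044623 q [ 0.19  0.11 -0.39  1.66  0.04  1.38 -1.42] F [ 0.5  0.1 -0.2] [-0.05  0.    0.05] 0.9929499429376527 0.0
```

View pics/end.png

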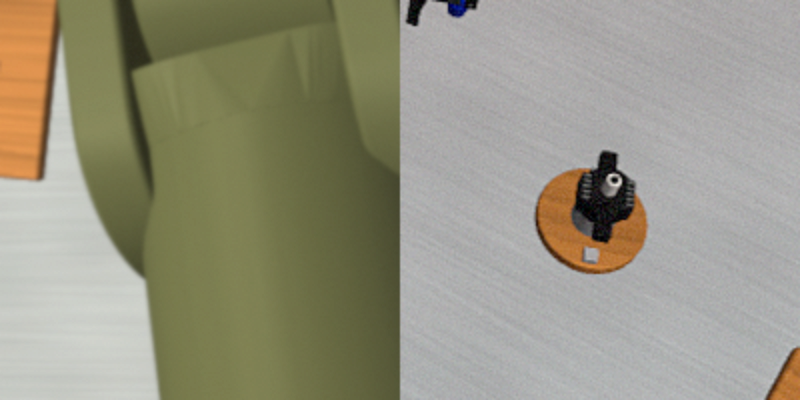

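The scene view (right) shows the tube ring with its ears in line with the lugs. They now lie at about 18°, having started at 109°, so the ring is locked. The barrel ring hasn't moved.

```bash
python3 -c "
from bench import ctrl
print(ctrl.close_job())"
```

```text
the job is handed in; nothing more can be done
None
```

The ring around the slim silver tube is turned about 90° clockwise and sits locked over its lugs. The barrel's ring is still open, the gripper is clear of everything, and I handed the job in at about 9.4 s; no verdict came back.

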